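# Stop and clear the gimbap timer, then ring the order bell

### The job

The cut gimbap on the little board is ready to go out. On the timer lying on its back beside that board press the left-hand button (stop), then the right-hand button (clear), and then ring the counter bell by tapping the button on its top. Use only a light touch of the fingertips, one button at a time, with nothing pushed about or picked up, and leave the other timer, which lies beside the small bowl of oil, running untouched.

Things in the scene. Friction and masses are not known exactly. Their poses are not given: they have to be found in the camera images.
- timer: The timer to be stopped, right of the board of gimbap: a wedge-shaped kitchen timer, 66 mm wide, 84 mm long, lying loose on its back, face up (0.16 kg). The foot end, with two push buttons, is nearest the robot, 78 mm high; the face slopes down to the far head end. Frame: x down, y left as you read it, z foot to head; origin mid-width at the foot face, 39 mm up.
- timer_start_top (a point): Centre of the top of that timer's left-hand (start/stop) button, 24 mm in from the foot end, 14 mm left of the middle line, about 78 mm above the counter.
- timer_reset_top (a point): Centre of the top of that timer's right-hand (clear) button, 24 mm in from the foot end, 14 mm right of the middle line, about 78 mm above the counter; 28 mm from the left-hand button.
- timer_start (a joint): Value of the left-hand (start/stop) button of the timer by the board: 0 = up, 0.002 m = fully down. Round, 14 mm across, it stands about 2 mm proud, travels 2 mm straight down against a spring (8 N fully down, about 5 N to register at 1.2 mm) and pops up when released.
- timer_reset (a joint): Value of the right-hand (clear) button of the timer by the board: 0 = up, 0.002 m = fully down. Round, 14 mm across, it stands about 2 mm proud, travels 2 mm straight down against a spring (8 N fully down, about 5 N to register at 1.2 mm) and pops up when released.
- order_bell: Chrome counter bell with a dark foot, 84 mm across and 56 mm high, loose on the counter (0.22 kg). Origin: centre of its underside, z up.
- bell_top (a point): Centre of the top of the bell's push button: a 14 mm thick upright pin on the bell's axis, 56 mm above the counter; the dome beside it is 42 mm high.
- order_bell_plunger (a joint): Value of the bell's push button: 0 = up, 0.004 m = fully down. Springs back (8 N fully down, 5 N at the 2.5 mm where it rings).
- other_timer: The other timer, to be left alone, right of the small bowl of oil: a wedge-shaped kitchen timer, 66 mm wide, 84 mm long, lying loose on its back, face up (0.16 kg). The foot end, with two push buttons, is nearest the robot, 78 mm high; the face slopes down to the far head end. Frame: x down, y left as you read it, z foot to head; origin mid-width at the foot face, 39 mm up.
- other_timer_start (a joint): Value of the left-hand button of the other timer: 0 = up, 0.002 m = fully down. Round, 14 mm across, it stands about 2 mm proud, travels 2 mm straight down against a spring (8 N fully down, about 5 N to register at 1.2 mm) and pops up when released.
- other_timer_reset (a joint): Value of the right-hand button of the other timer: 0 = up, 0.002 m = fully down. Round, 14 mm across, it stands about 2 mm proud, travels 2 mm straight down against a spring (8 N fully down, about 5 N to register at 1.2 mm) and pops up when released.
- board: Small light wooden plating board, 160 mm (x) by 120 mm (y) by 14 mm, with a hanging hole near its far end; carries three gimbap slices. Origin: centre of its underside.
- oil_bowl: Small round bowl of brown oil, 105 mm across, 36 mm high (the larger bowl with the spoon in it is fixed clutter). Origin: centre of its underside.
- gimbap_slice_1: Slice of gimbap on the board, 42 mm across and under 20 mm thick. Origin: centre of its underside.
- gimbap_slice_2: Slice of gimbap on the board, 42 mm across and under 20 mm thick. Origin: centre of its underside.
- gimbap_slice_3: Slice of gimbap on the board, 42 mm across and under 20 mm thick. Origin: centre of its underside.
There are look-alikes about, which are no part of the job. What is shaped like the order_bell but turquoise is not meant.

How it is judged:
By the outcome, as a careful person would: the job done as asked, in the order asked, and still so for the second after the job is handed in, with the robot touching nothing.
It also fails if it takes over 48 s, if anything falls off the work surface, if the arm or the gripper's body presses on something with over 40 N, if the wrist force passes 120 N, or if a joint passes its speed limit or range.

### The arm

A 6-joint arm with a two-finger parallel gripper is mounted at the origin on a cart in front of the work surface, level with it; the furniture and walls round the work are solid. World frame = base frame: x ahead of the robot, y to its left, z up, the work surface at z = 0. Lengths are in m, angles in rad, forces in N, time in s.
With the tool pointing down it reaches from about 0.275 to 0.725 m from the base axis. Payload 15.9 kg.
Tool frame: the origin (TCP) lies where the fingers leave the gripper's body, on its centre line; the fingertips stand 73 mm ahead of it and the grasp point (between the pads) lies 54 mm ahead of it; z points along the fingers, y is the line along which they close (so a half turn about z gives the same grasp; the last joint's range is limited). The gripper opens to 85 mm and grips with 20 to 120 N. Pads are 22 mm wide; open, the fingers measure 114 mm over their backs; the gripper's body (76 mm by 85 mm) begins 54 mm behind the grasp point. The pads swing forward as they close: fully open they stand 13 mm farther back than shut.
Start: joints at [-1.187, 0.213, -0.034, 1.323, 0, 1.571], TCP at [0.187, -0.464, 0.304] pointing down, gripper open.
Joint ranges: [-2.98, 2.98], [-0.74, 1.72], [-1.14, 1.35], [-2.1, 2.04], [-1.57, 1.44], [-3.14, 3.14]. Speed limits (rad/s): [1.89, 1.89, 2.39, 2.57, 3.14, 3.14].

### API

Orientations are given as a unit quaternion [x, y, z, w].
In Python, from plant import ctrl, optics, look_for gives the robot as it stands.
- The arm moves only by the tool jog_arm, called after ">>>" as name(argument=value, ...), one argument or row to a line, values as JSON. Schema: {"type":"object","properties":{"ticks":{"type":"array","items":{"type":"array","prefixItems":[{"type":"array","items":{"type":"number"},"minItems":3,"maxItems":3},{"type":"number"},{"type":"number"}],"minItems":3,"maxItems":3},"minItems":1,"maxItems":12},"grip_n":{"type":"number"},"only":{"type":"string"},"quiet":{"type":"boolean"},"lines":{"type":"string"}},"required":["ticks"],"additionalProperties":false}. ticks is a list of rows, 1 to 12 of them, each written [[dx, dy, dz], turn, opening]: dx, dy, dz in shares of the most that a row can go, 1 being 50 mm, then a turn about the tool's z in normalised numbers (1 is pi/2 rad), then the finger opening in m; each row shifts and turns the commanded pose from where the row before left it, along the tool's axes as they then stand; what a row does not reach is not made up. A row lasts 1/10 s, in which the tool goes at most 0.05 m and 0.15 rad, less where a joint would pass 70% of its speed; a pose out of reach is approached as far as the arm can. The fingers move at their own pace and stop on an object; grip_n is the grip in N (left out, the last holds). Time passes only in rows, so rows that do not move let the fingers close. The tool returns the time, the measured TCP pose, the force, the opening and the grip force at its end. only (a regular expression) keeps the lines of the reply that match it, lines (a string "A,B") keeps lines A to B, and quiet returns only ok. A shift or turn number past 1, either way, is cut back to 1. Input that does not fit is refused with a message, and nothing moves.
- ctrl.read_state(): the state, without advancing time (a new reading comes with each control period).
- optics.read_camera(name): name is "scene" or "top" or "wrist"; returns a dict with "image" (480x640x3 uint8, red, green, blue), "vertical_fov" (degrees; the focal length in pixels is half the picture's height over the tangent of half this angle, whatever the lens; pixels are square), "cx", "cy" (the principal point, pixels), "cam_to_world" (4x4, takes a point from camera to world coordinates); the wrist camera has in their place "T_tool_cam" (4x4, takes a point from camera to tool coordinates, whose origin is the TCP and whose axes are the flange's). Camera axes: x right, y up, looking along -z (the intrinsics and any distortion apply to the point x, -y, -z); pixel columns grow to the right and rows downward; lengths in m; the calibration is good to about 2 mm. A picture is of the moment at which its call begins: read the wrist's pose just before it. There is no depth.
- ctrl.close_job(): hands the job in; it is judged then, once.
Trained networks look in a picture, given as the dict that the camera call returned (one of the last four; its "shot" number tells which), for a name from the list of things; names that differ only in an ending like _2 or _b are one class to them, and where a whole thing is asked for, a point or a joint stands for the part that bears it (a point fixed in the world has none). Each returns a list of dicts, best first, with "score" (0 to 1); they miss things now and then, are a little off and sometimes report something else, mostly with a low value. They report only what shows in the picture. A call takes as long as a camera call. They do not tell look-alikes from the thing itself.
- look_for(label, picture): "position" ([x, y, z] in m, in the coordinates of the camera as it stood for that picture, good to about 4 mm: the middle of the surface that is visible of it).
The state is a dict: "t": time; "qpos": joint angles; "qvel": joint speeds; "effort": joint torques, N m; "position": TCP position; "orientation": TCP orientation; "wrist_force": force on the tool from outside, world axes, zero at the start; "ft_torque": the same for the moment, N m; "gripper_width": finger opening in m; "grasp_force": force on a finger pad.
Only numpy, scipy, OpenCV 4.12 (cv2) and the standard library are available. Lean on these libraries where they do the work, as an engineer would, in place of code of your own. Each camera call takes 0.05 s, during which the arm holds its last target. There are 200 camera calls.

## Working session

There is one attempt and no reset: what is moved stays moved. The work goes in short steps, Python scripts to look and compute and a tool call to move; the robot and the scene stay as the last step left them, time stands still between calls to the robot, and variables do not carry over. Pictures are saved under pics/ and viewed, at most 12 in all, crops included, and the job is handed in when it is done.

```bash
mkdir -p pics; cat > h.py <<'E'
from plant import ctrl, optics, look_for
import numpy as np, cv2
from scipy.spatial.transform import Rotation as R
def shot(n):
    s=ctrl.read_state(); p=optics.read_camera(n)
    if 'cam_to_world' in p: T=np.array(p['cam_to_world'])
    else:
        T=np.eye(4);T[:3,:3]=R.from_quat(s['orientation']).as_matrix();T[:3,3]=s['position'];T=T@np.array(p['T_tool_cam'])
    return p,T
def save(p,f): cv2.imwrite('pics/'+f,p['image'][:,:,::-1])
def find(l,p,T,k=3):
    for d in look_for(l,p)[:k]:
        c=np.array(d['position']); w=T[:3,:3]@c+T[:3,3]
        f=240/np.tan(np.radians(p['vertical_fov'])/2)
        print(l,round(d['score'],2),w.round(4),'px',round(p['cx']+f*c[0]/-c[2]),round(p['cy']-f*c[1]/-c[2]))
E
python3 - <<'E'
from h import *
s=ctrl.read_state();print(s)
for n in ('top','scene'):
    p,T=shot(n);save(p,n+'0.png');print(n,{k:v for k,v in p.items() if k!='image'})
    for l in ('timer','timer_start_top','timer_reset_top','order_bell','bell_top','board','oil_bowl'): find(l,p,T)
E
```

```text
{'t': 0.0, 'qpos': array([-1.18700148e+00,  2.13351183e-01, -3.50812383e-02,  1.32351671e+00,
       -1.75036366e-05,  1.57080694e+00]), 'qvel': array([ 0.00143791,  0.0006335 ,  0.00027483,  0.00040684, -0.00222051,
        0.00033124]), 'effort': array([ 2.87498318e-03, -6.86156917e+01,  4.87125313e+01,  1.73344952e-02,
       -3.07330652e-05, -1.86924541e-05]), 'position': array([ 0.18711361, -0.46337069,  0.30340982]), 'orientation': array([ 9.81644970e-01,  1.90716596e-01, -1.18526341e-04, -5.64150455e-04]), 'wrist_force': array([-0.71527935,  0.7000981 , -0.54439255]), 'ft_torque': array([-0.03851318, -0.03171547,  0.06212079]), 'grasp_force': 0.0, 'gripper_width': 0.08541310355502924}
top {'vertical_fov': 52.32124230732571, 'cx': 316.66776846687196, 'cy': 242.52853529920824, 'cam_to_world': array([[ 0.01909366,  0.99499039, -0.09813034,  0.36888823],
       [-0.99978535,  0.01821137, -0.00987898,  0.0494348 ],
       [-0.0080424 ,  0.0982979 ,  0.99512454,  1.22622205],
       [ 0.        ,  0.        ,  0.        ,  1.        ]]), 'shot': 1}
timer 0.87 [0.5932 0.2911 0.0636] 
[... 168 characters left out ...]
0.81 [0.4428 0.0308 0.0348] px 329 261
board 0.97 [0.6366 0.416  0.0115] px 178 182
oil_bowl 0.69 [ 0.5556 -0.2066  0.0141] px 424 218
oil_bowl 0.55 [0.4439 0.0304 0.0346] px 329 260
scene {'vertical_fov': 55.75323469940695, 'cx': 326.0537361657838, 'cy': 235.448177805166, 'cam_to_world': array([[ 0.46297951,  0.37338942, -0.80388451, -0.52984876],
       [-0.88605991,  0.218914  , -0.40862513, -0.46044302],
       [ 0.02340527,  0.9014749 ,  0.43219809,  0.62446733],
       [ 0.        ,  0.        ,  0.        ,  1.        ]]), 'shot': 2}
order_bell 0.93 [0.4219 0.0147 0.0274] px 328 265
order_bell 0.57 [ 0.3184 -0.3038  0.02  ] px 434 323
oil_bowl 0.74 [ 0.571  -0.2052  0.0235] px 424 263
```

View pics/top0.png

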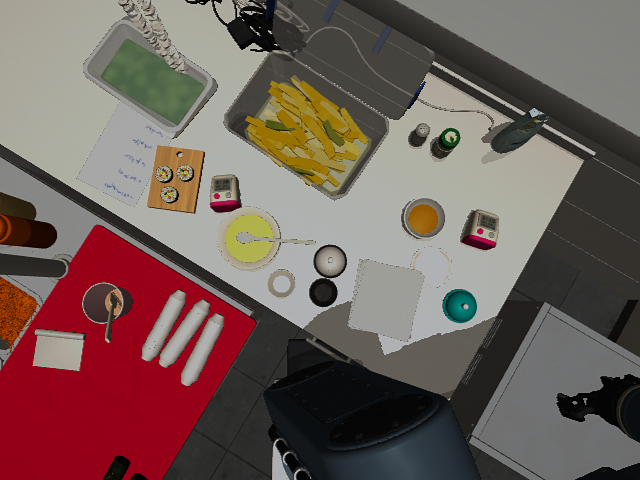

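View pics/scene0.png

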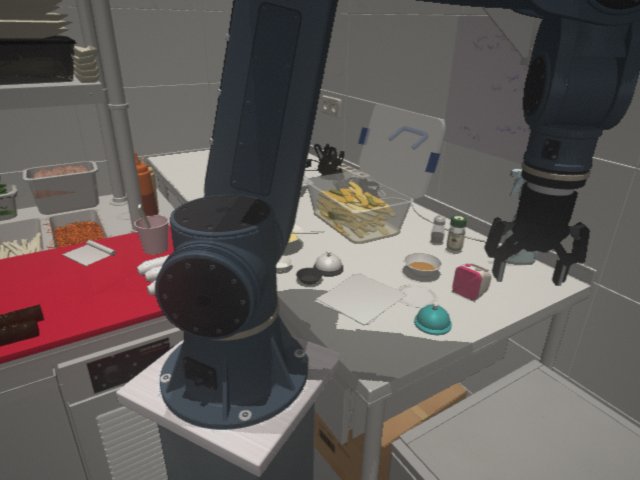

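The top view shows the target timer at px (226,193), right of the board at (178,180). The chrome bell is at (330,261), the turquoise decoy at (460,306) and the other timer at (482,230). I'll move towards the timer with the fingers closing.

The rows are not in the units I measure in: shifts go in shares of 50 mm and turns go in shares of pi/2 rad. I convert before sending: 0.029 m is 0.58, -0.026 m is -0.52.

>>> jog_arm(
  ticks=[
    [[0.58, -0.52, 0], 0, 0],
    [[0.58, -0.52, 0], 0, 0],
    [[0.58, -0.52, 0], 0, 0],
    [[0.58, -0.52, 0], 0, 0],
    [[0.58, -0.52, 0], 0, 0],
    [[0.58, -0.52, 0], 0, 0],
    [[0.58, -0.52, 0], 0, 0],
    [[0.58, -0.52, 0], 0, 0],
    [[0.58, -0.52, 0], 0, 0],
    [[0.58, -0.52, 0], 0, 0],
  ],
  grip_n=20,
)

```text
t: 1.8
position: [0.3591, -0.1124, 0.3041]
orientation: [0.982, 0.191, 0.0, 0.0]
wrist_force: [1.0, -1.2, 0.2]
gripper_width: -0.0001
grasp_force: 0.0
```

>>> jog_arm(
  ticks=[
    [[0.58, -0.52, 0], 0, 0],
    [[0.58, -0.52, 0], 0, 0],
    [[0.58, -0.52, 0], 0, 0],
    [[0.58, -0.52, 0], 0, 0],
    [[0.58, -0.52, 0], 0, 0],
    [[0.58, -0.52, 0], 0, 0],
    [[0.58, -0.52, 0], 0, 0],
    [[0.58, -0.52, 0], 0, 0],
    [[0.5, -0.46, 0], 0, 0],
    [[0, 0, 0], 0, 0],
  ],
)

```text
t: 2.8
position: [0.5115, 0.1996, 0.303]
orientation: [0.981, 0.192, -0.0, -0.0]
wrist_force: [-0.5, -0.5, 0.3]
gripper_width: 0.0
grasp_force: 0.0
```

```bash
python3 - <<'E'
from h import *
p,T=shot('wrist');save(p,'w1.png');print(p['T_tool_cam'].round(3).tolist(),{k:v for k,v in p.items() if k!='image'}.keys())
for l in ('timer','timer_start_top','timer_reset_top','order_bell','bell_top'): find(l,p,T)
s=ctrl.read_state();print(s['qpos'].round(3),s['position'],s['orientation'])
E
```

```text
[[-0.001, 0.947, 0.321, 0.082], [1.0, 0.001, -0.0, 0.001], [-0.0, 0.321, -0.947, -0.07], [0.0, 0.0, 0.0, 1.0]] dict_keys(['vertical_fov', 'cx', 'cy', 'T_tool_cam', 'shot'])
timer 0.75 [0.6007 0.2839 0.0686] px 263 63
timer_start_top 0.6 [0.5918 0.2993 0.0813] px 235 65
timer_reset_top 0.76 [0.5938 0.2716 0.0714] px 276 79
order_bell 0.96 [ 0.3453 -0.2665  0.0116] px 627 466
order_bell 0.82 [0.4512 0.0316 0.0296] px 458 322
bell_top 0.5 [0.4454 0.0313 0.0566] px 465 342
[ 0.366  0.31   0.095  1.355 -0.     3.125] [0.51036228 0.19569409 0.30422191] [9.81734858e-01 1.90254164e-01 1.49338975e-04 3.07536255e-06]
```

View pics/w1.png

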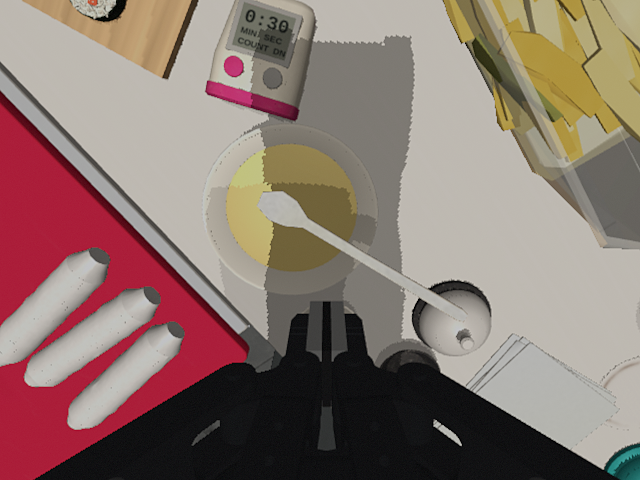

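The wrist view shows the pink button at (234,66), the grey one at (272,78) and the bell pin near (465,340). Next I'll turn these pixels into positions and find the timer's yaw.

```bash
cat >> h.py <<'E'
def px(p,T,u,v,z):
    f=240/np.tan(np.radians(p['vertical_fov'])/2)
    d=T[:3,:3]@np.array([(u-p['cx'])/f,-(v-p['cy'])/f,-1]); return T[:3,3]+d*(z-T[2,3])/d[2]
def totool(w):
    s=ctrl.read_state(); return R.from_quat(s['orientation']).inv().apply(np.array(w)-s['position'])
E
python3 - <<'E'
from h import *
p,T=shot('wrist')
a,b=px(p,T,234,66,.078),px(p,T,272,78,.078)
print(a,b,np.linalg.norm(a-b),np.arctan2(*(a-b)[1::-1]))
print('bell',px(p,T,465,338,.056))
find('timer_start_top',p,T);find('timer_reset_top',p,T);find('bell_top',p,T)
p,T=shot('top')
find('bell_top',p,T);cv2.imwrite('pics/t2.png',cv2.resize(p['image'][170:280,190:350,::-1],None,fx=5,fy=5,interpolation=2))
E
```

```text
[0.5903321  0.29660064 0.078     ] [0.59292131 0.26939408 0.078     ] 0.02732948564302785 1.6656791095036596
bell [0.44692724 0.02798526 0.056     ]
timer_start_top 0.86 [0.5913 0.2993 0.0756] px 231 63
timer_reset_top 0.81 [0.5929 0.2725 0.0773] px 268 76
bell_top 0.68 [0.4466 0.0314 0.0539] px 461 336
```

View pics/t2.png

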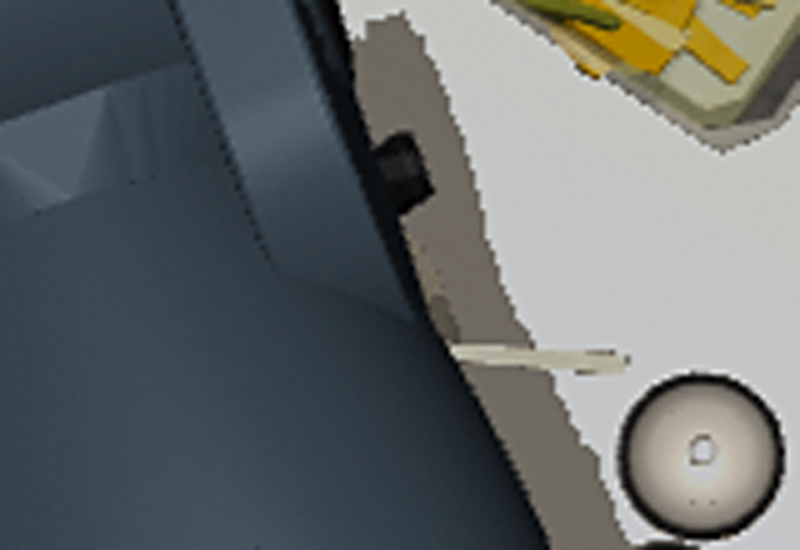

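In the tool's units: 0.042 m is 0.84, 0.015 m is 0.3, -0.142 rad is -0.0904.

>>> jog_arm(
  ticks=[
    [[0.84, 0.3, 0], 0, 0],
    [[0.84, 0.3, 0], 0, 0],
    [[0, 0, 0], -0.0904, 0],
    [[0, 0, 0], -0.0904, 0],
    [[0, 0, 0], -0.0904, 0],
    [[0, 0, 0], -0.0904, 0],
    [[0, 0, 0], -0.0904, 0],
    [[0, 0, 0], -0.0904, 0],
    [[0, 0, 0], -0.0904, 0],
    [[0, 0, 0], -0.0904, 0],
    [[0, 0, 0], -0.0904, 0],
    [[0, 0, 0], 0, 0],
  ],
)

```text
t: 4.6
position: [0.5997, 0.2, 0.3039]
orientation: [0.673, 0.739, -0.0, -0.0]
wrist_force: [-0.5, -0.4, 0.1]
gripper_width: 0.0003
grasp_force: 0.0
```

>>> jog_arm(
  ticks=[
    [[0, 0, 0], 0, 0],
    [[0, 0, 0], 0, 0],
    [[0, 0, 0], 0, 0],
  ],
)

```text
t: 4.9
position: [0.5997, 0.2001, 0.3039]
orientation: [0.675, 0.738, 0.0, 0.0]
wrist_force: [-0.5, -0.2, -0.5]
gripper_width: 0.0002
grasp_force: 0.0
```

```bash
python3 - <<'E'
from h import *
s=ctrl.read_state();print(s['qpos'].round(3),s['position'],s['orientation'],s['wrist_force'])
p,T=shot('wrist');save(p,'w2.png')
for l in ('timer_start_top','timer_reset_top','bell_top'): find(l,p,T)
p,T=shot('scene')
for l in ('bell_top',): find(l,p,T)
E
```

```text
[ 0.322  0.502  0.378  1.447 -0.     1.804] [0.59969492 0.20011578 0.30392815] [6.74976235e-01 7.37839468e-01 1.50792397e-05 1.58327314e-05] [-0.54029115 -0.19716502 -0.48812422]
timer_start_top 0.57 [0.5915 0.3003 0.0774] px 328 83
timer_reset_top 0.63 [0.5916 0.2739 0.0753] px 324 122
bell_top 0.43 [0.4467 0.0316 0.0564] px 154 367
```

View pics/w2.png

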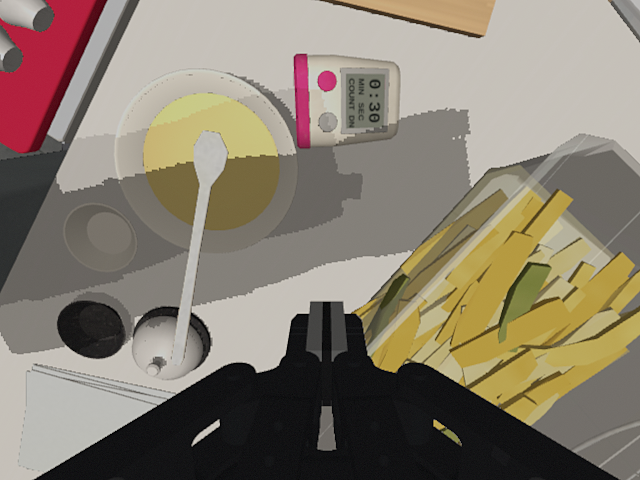

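The pink stop button is at (327,81) and the grey clear button at (327,122). The bell pin is at (153,369), and the spoon handle's end at (178,361) rises near it. I'll refine these, check the tip projection, and triangulate the spoon end.

```bash
python3 - <<'E'
from h import *
p,T=shot('wrist');Tt=np.array(p['T_tool_cam'])
f=240/np.tan(np.radians(p['vertical_fov'])/2)
c=np.linalg.inv(Tt)@[0,0,.073,1];print('tip px',p['cx']+f*c[0]/-c[2],p['cy']-f*c[1]/-c[2])
im=p['image'].astype(int)
m=((im[:,:,0]-im[:,:,1]>70)&(im[:,:,2]>60)).astype(np.uint8);m[:60]=0;m[110:]=0;m[:,:312]=0;m[:,345:]=0
k=cv2.connectedComponentsWithStats(m);print(k[2],k[3])
cv2.imwrite('pics/z.png',cv2.resize(p['image'][55:145,290:350,::-1],None,fx=6,fy=6,interpolation=2))
for n,u,v,z in (('s',327,81,.078),('r',327.5,122,.078),('foot0',296,55,.076),('foot1',299,148,.076),('pin',153,369,.056)): print(n,px(p,T,u,v,z).round(4))
p2,T2=shot('top');print('pin top',px(p2,T2,330.6,260,.056).round(4))
for z in(.04,.06,.08,.1,.12): print(z,px(p,T,178,361,z).round(3),px(p2,T2,313.5,242.5,z).round(3))
E
```

```text
tip px 327.4110259541966 318.4919860834965
[[     0      0    640    480 306899]
 [   318     71     19     20    301]] [[319.49282663 239.6558705 ]
 [326.81395349  80.57475083]]
s [0.5908 0.3015 0.078 ]
r [0.5937 0.2739 0.078 ]
foot0 [0.5678 0.3164 0.076 ]
foot1 [0.5741 0.2534 0.076 ]
pin [0.4455 0.0291 0.056 ]
pin top [0.4428 0.0268 0.056 ]
0.04 [0.464 0.028 0.04 ] [0.486 0.069 0.04 ]
0.06 [0.472 0.044 0.06 ] [0.484 0.069 0.06 ]
0.08 [0.479 0.059 0.08 ] [0.482 0.068 0.08 ]
0.1 [0.487 0.074 0.1  ] [0.48  0.068 0.1  ]
0.12 [0.495 0.089 0.12 ] [0.478 0.068 0.12 ]
```

View pics/z.png

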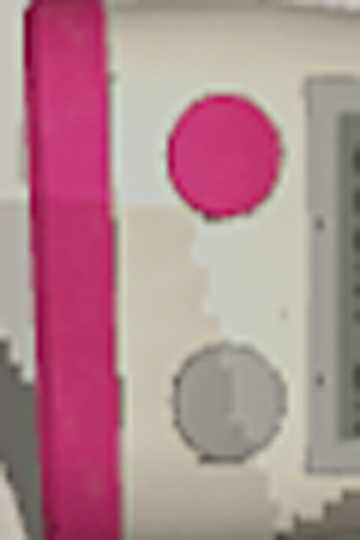

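In the tool's units: 0.04 m is 0.8, 0.034 m is 0.68.

>>> jog_arm(
  ticks=[
    [[0.68, 0, 0], 0, 0],
    [[0.68, 0, 0.2], 0, 0],
    [[0.668, 0, 0.6], 0, 0],
    [[0, 0, 0.8], 0, 0],
    [[0, 0, 0.6], 0, 0],
    [[0, 0, 0.48], 0, 0],
    [[0, 0, 0], 0, 0],
    [[0, 0, 0], 0, 0],
  ],
)

```text
t: 6.1
position: [0.5905, 0.3011, 0.1706]
orientation: [0.674, 0.738, -0.0, -0.0]
wrist_force: [-0.2, 0.4, 0.9]
gripper_width: 0.0001
grasp_force: 0.0
```

```bash
python3 - <<'E'
from h import *
s=ctrl.read_state();print(s['qpos'].round(3),s['position'],s['orientation'],s['wrist_force'])
p,T=shot('wrist');save(p,'w3.png')
for l in ('timer_start_top','timer_reset_top'): find(l,p,T)
E
```

```text
[0.472 0.601 0.203 1.173 0.    1.951] [0.59053169 0.30110107 0.17062093] [ 6.74255709e-01  7.38497961e-01 -1.23612968e-05 -1.72341526e-05] [-0.20898789  0.3976267   0.87100612]
timer_start_top 0.78 [0.5912 0.3007 0.0784] px 329 298
```

View pics/w3.png

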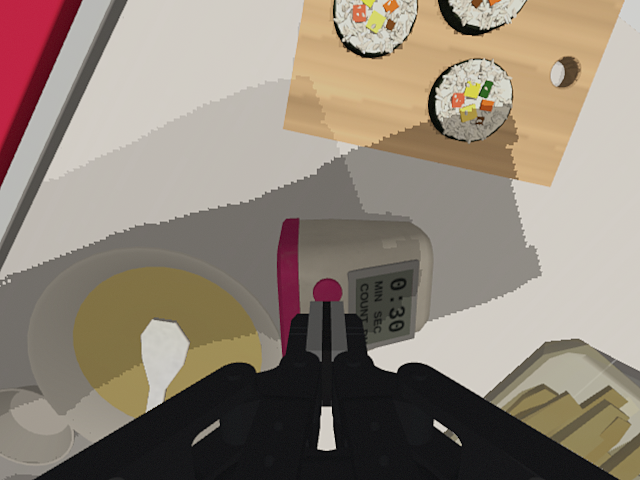

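The closed tip is centred over the pink button. I'll descend gently.

In the tool's units: 0.01 m is 0.2, 0.007 m is 0.14.

>>> jog_arm(
  ticks=[
    [[0, 0, 0.2], 0, 0],
    [[0, 0, 0.14], 0, 0],
    [[0, 0, 0], 0, 0],
    [[0, 0, 0], 0, 0],
  ],
)

```text
t: 6.65
position: [0.5903, 0.301, 0.1527]
orientation: [0.674, 0.739, -0.0, -0.0]
wrist_force: [0.2, -0.2, -0.1]
gripper_width: -0.0001
grasp_force: 0.0
```

>>> jog_arm(
  ticks=[
    [[0, 0, 0.02], 0, 0],
    [[0, 0, 0], 0, 0],
  ],
)

```text
t: 6.85
position: [0.5905, 0.3012, 0.152]
orientation: [0.674, 0.739, 0.0, 0.0]
wrist_force: [-0.8, 0.0, -0.1]
gripper_width: -0.0002
grasp_force: 0.0
```

>>> jog_arm(
  ticks=[
    [[0, 0, 0.02], 0, 0],
    [[0, 0, 0], 0, 0],
  ],
)

```text
t: 7.05
position: [0.5905, 0.3011, 0.1509]
orientation: [0.674, 0.739, 0.0, -0.0]
wrist_force: [-0.7, -0.3, 0.8]
gripper_width: -0.0005
grasp_force: 0.0
```

In the tool's units: 0.001 m is 0.02.

>>> jog_arm(
  ticks=[
    [[0, 0, 0.02], 0, 0],
    [[0, 0, 0], 0, 0],
  ],
  only="pos|force",
)

```text
position: [0.5904, 0.3011, 0.1498]
wrist_force: [0.6, 0.7, -0.5]
grasp_force: 0.0
```

>>> jog_arm(
  ticks=[
    [[0, 0, 0.01], 0, 0],
    [[0, 0, 0], 0, 0],
  ],
  only="pos|wrist",
)

```text
position: [0.5905, 0.3011, 0.1494]
wrist_force: [-1.0, -0.3, 1.5]
```

In the tool's units: 0.0005 m is 0.01.

>>> jog_arm(
  ticks=[
    [[0, 0, 0.01], 0, 0],
    [[0, 0, 0], 0, 0],
  ],
  only="pos|wrist",
)

```text
position: [0.5905, 0.3012, 0.149]
wrist_force: [-1.8, 0.3, 2.4]
```

>>> jog_arm(
  ticks=[
    [[0, 0, 0.008], 0, 0],
    [[0, 0, 0], 0, 0],
  ],
  only="pos|wrist",
)

```text
position: [0.5905, 0.3012, 0.1486]
wrist_force: [-0.5, 0.4, 2.8]
```

>>> jog_arm(
  ticks=[
    [[0, 0, 0.012], 0, 0],
    [[0, 0, 0], 0, 0],
  ],
  only="pos|wrist",
)

```text
position: [0.5905, 0.3012, 0.148]
wrist_force: [-1.1, -0.4, 5.5]
```

>>> jog_arm(
  ticks=[
    [[0, 0, 0.006], 0, 0],
    [[0, 0, 0], 0, 0],
  ],
  only="pos|wrist",
)

```text
position: [0.5905, 0.3012, 0.1478]
wrist_force: [-2.1, -0.5, 6.4]
```

In the tool's units: 0.0002 m is 0.004.

>>> jog_arm(
  ticks=[
    [[0, 0, 0.004], 0, 0],
    [[0, 0, 0], 0, 0],
  ],
  only="pos|wrist",
)

```text
position: [0.5905, 0.3012, 0.1477]
wrist_force: [-2.5, -0.6, 6.8]
```

>>> jog_arm(
  ticks=[
    [[0, 0, -0.08], 0, 0],
    [[0, 0, -0.2], 0, 0],
    [[0, 0, 0], 0, 0],
    [[0, 0, 0], 0, 0],
  ],
)

```text
t: 8.85
position: [0.5907, 0.3011, 0.1617]
orientation: [0.674, 0.739, 0.0, 0.0]
wrist_force: [0.8, 1.4, 0.5]
gripper_width: -0.0002
grasp_force: 0.0
```

```bash
python3 - <<'E'
from h import *
p,T=shot('wrist');save(p,'w4.png')
for l in ('timer_start_top','timer_reset_top'): find(l,p,T)
print(totool([.593,.274,.149]))
E
```

```text
timer_start_top 0.82 [0.589  0.3038 0.0781] px 324 301
[-0.02714842  0.00018211  0.01211637]
```

View pics/w4.png

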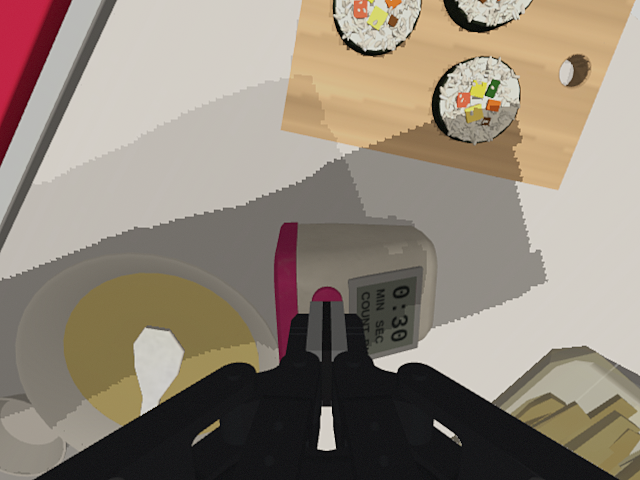

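The timer hasn't moved and the stop press registered about 7 N. Next is the clear button, 27.5 mm back along tool x.

In the tool's units: -0.0275 m is -0.55, 0.008 m is 0.16.

>>> jog_arm(
  ticks=[
    [[-0.55, 0, 0], 0, 0],
    [[0, 0, 0], 0, 0],
    [[0, 0, 0.16], 0, 0],
    [[0, 0, 0.07], 0, 0],
    [[0, 0, 0], 0, 0],
    [[0, 0, 0], 0, 0],
  ],
)

```text
t: 9.6
position: [0.5928, 0.2741, 0.1497]
orientation: [0.674, 0.739, -0.0, -0.0]
wrist_force: [-0.1, 0.7, -0.5]
gripper_width: -0.0003
grasp_force: 0.0
```

>>> jog_arm(
  ticks=[
    [[0, 0, 0.02], 0, 0],
    [[0, 0, 0], 0, 0],
  ],
  only="pos|wrist",
)

```text
position: [0.5929, 0.274, 0.1489]
wrist_force: [-0.8, 0.5, 2.2]
```

>>> jog_arm(
  ticks=[
    [[0, 0, 0.01], 0, 0],
    [[0, 0, 0], 0, 0],
  ],
  only="pos|wrist",
)

```text
position: [0.5929, 0.2738, 0.1485]
wrist_force: [-1.1, 0.4, 3.4]
```

In the tool's units: 0.0006 m is 0.012.

>>> jog_arm(
  ticks=[
    [[0, 0, 0.012], 0, 0],
    [[0, 0, 0], 0, 0],
  ],
  only="pos|wrist",
)

```text
position: [0.5929, 0.2738, 0.1479]
wrist_force: [-2.9, 0.2, 5.6]
```

>>> jog_arm(
  ticks=[
    [[0, 0, 0.006], 0, 0],
    [[0, 0, 0], 0, 0],
  ],
  only="pos|wrist",
)

```text
position: [0.593, 0.2738, 0.1477]
wrist_force: [-3.8, -0.2, 6.4]
```

In the tool's units: 0.0002 m is 0.004.

>>> jog_arm(
  ticks=[
    [[0, 0, 0.004], 0, 0],
    [[0, 0, 0], 0, 0],
  ],
  only="pos|wrist",
)

```text
position: [0.593, 0.2738, 0.1476]
wrist_force: [-2.0, 1.0, 6.3]
```

>>> jog_arm(
  ticks=[
    [[0, 0, -0.08], 0, 0],
    [[0, 0, -0.4], 0, 0],
    [[0, 0, -0.8], 0, 0],
    [[0, 0, -0.8], 0, 0],
    [[-0.66, -0.484, 0], 0, 0],
    [[-0.66, -0.484, 0], 0, 0],
    [[-0.66, -0.484, 0], 0, 0],
    [[-0.66, -0.484, 0], 0, 0],
    [[-0.66, -0.484, 0], 0, 0],
    [[-0.66, -0.484, 0], 0, 0],
    [[-0.66, -0.484, 0], 0, 0],
  ],
)

```text
t: 11.7
position: [0.4442, 0.027, 0.2513]
orientation: [0.674, 0.739, 0.0, 0.0]
wrist_force: [0.7, -0.7, 0.1]
gripper_width: -0.0003
grasp_force: 0.0
```

>>> jog_arm(
  ticks=[
    [[0, 0, 0], 0.0859, 0],
    [[0, 0, 0], 0.0859, 0],
    [[0, 0, 0], 0.0859, 0],
    [[0, 0, 0], 0.0859, 0],
    [[0, 0, 0], 0.0859, 0],
    [[0, 0, 0], 0.0859, 0],
    [[0, 0, 0], 0, 0],
    [[0, 0, 0], 0, 0],
    [[0, 0, 0], 0, 0],
  ],
)

```text
t: 12.6
position: [0.4453, 0.0282, 0.2513]
orientation: [0.91, 0.415, 0.0, 0.0]
wrist_force: [0.3, -0.2, -0.0]
gripper_width: -0.0
grasp_force: 0.0
```

```bash
python3 - <<'E'
from h import *
s=ctrl.read_state();print(s['qpos'].round(3))
p,T=shot('wrist');save(p,'w5.png')
for l in ('bell_top','timer_start_top','timer_reset_top'): find(l,p,T)
print(totool([.446,.030,.129]))
p,T=shot('top');
for l in ('bell_top','order_bell','timer'): find(l,p,T)
E
```

```text
[ 0.063  0.12  -0.28   1.171 -0.     2.35 ]
bell_top 0.52 [0.4433 0.0334 0.0583] px 319 229
[ 0.00178801 -0.00059136  0.12229478]
bell_top 0.58 [0.6029 0.4316 0.0286] px 169 194
order_bell 0.91 [ 0.3393 -0.2894  0.0262] px 460 306
timer 0.81 [0.591  0.2891 0.0659] px 223 196
```

View pics/w5.png

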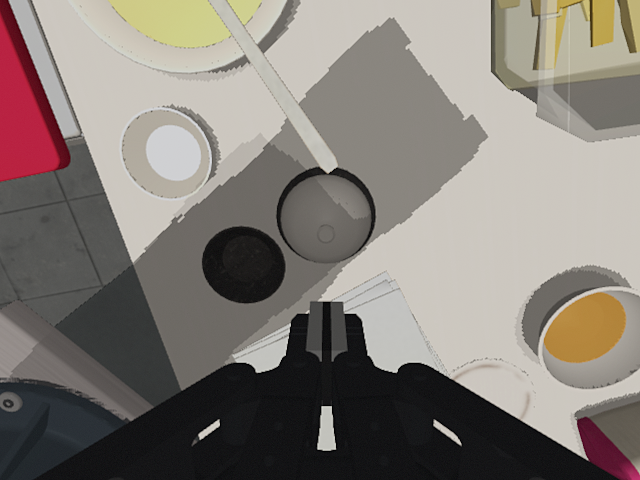

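The pin top is at (326,233). The spoon end at (332,168) is well ahead of the fingers.

In the tool's units: 0.03 m is 0.6, 0.02 m is 0.4.

```bash
python3 - <<'E'
from h import *
p,T=shot('wrist');w=px(p,T,326,233,.056);print(w,totool([w[0],w[1],.129]))
E
```

```text
[0.44468731 0.02735456 0.056     ] [-0.00110269  0.00017095  0.12230476]
```

>>> jog_arm(
  ticks=[
    [[0, 0, 0.6], 0, 0],
    [[0, 0, 0.6], 0, 0],
    [[0, 0, 0.6], 0, 0],
    [[0, 0, 0.4], 0, 0],
    [[0, 0, 0], 0, 0],
    [[0, 0, 0], 0, 0],
  ],
)

```text
t: 13.65
position: [0.4454, 0.0283, 0.1419]
orientation: [0.911, 0.413, -0.0, -0.0]
wrist_force: [0.6, 0.0, 0.2]
gripper_width: -0.0003
grasp_force: 0.0
```

```bash
python3 - <<'E'
from h import *
p,T=shot('wrist');save(p,'w6.png')
find('bell_top',p,T)
E
```

```text
bell_top 0.66 [0.4479 0.0339 0.0548] px 322 291
```

View pics/w6.png

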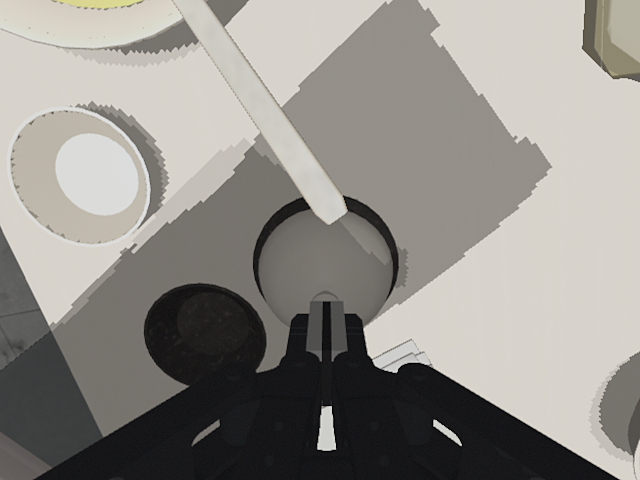

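The tip sits above the pin, and the spoon is clear. Contact should come near TCP z ≈ 0.128.

In the tool's units: 0.008 m is 0.16, 0.0045 m is 0.09.

>>> jog_arm(
  ticks=[
    [[0, 0, 0.16], 0, 0],
    [[0, 0, 0.09], 0, 0],
    [[0, 0, 0], 0, 0],
    [[0, 0, 0], 0, 0],
  ],
  only="pos|wrist",
)

```text
position: [0.4452, 0.0283, 0.1288]
wrist_force: [-0.0, -0.2, 0.2]
```

>>> jog_arm(
  ticks=[
    [[0, 0, 0.02], 0, 0],
    [[0, 0, 0], 0, 0],
  ],
  only="pos|wrist",
)

```text
position: [0.4453, 0.0283, 0.1279]
wrist_force: [-0.8, -0.4, 0.2]
```

>>> jog_arm(
  ticks=[
    [[0, 0, 0.02], 0, 0],
    [[0, 0, 0], 0, 0],
  ],
  only="pos|wrist",
)

```text
position: [0.4454, 0.0283, 0.1269]
wrist_force: [-0.9, 0.2, 3.2]
```

In the tool's units: 0.001 m is 0.02.

>>> jog_arm(
  ticks=[
    [[0, 0, 0.02], 0, 0],
    [[0, 0, 0], 0, 0],
  ],
  only="pos|wrist",
)

```text
position: [0.4454, 0.0283, 0.1259]
wrist_force: [-0.3, 0.0, 6.2]
```

>>> jog_arm(
  ticks=[
    [[0, 0, 0.02], 0, 0],
    [[0, 0, 0], 0, 0],
  ],
  only="pos|wrist",
)

```text
position: [0.4454, 0.0283, 0.1249]
wrist_force: [-1.9, 0.6, 8.2]
```

In the tool's units: -0.04 m is -0.8, -0.02 m is -0.4.

>>> jog_arm(
  ticks=[
    [[0, 0, -0.08], 0, 0],
    [[0, 0, -0.4], 0, 0],
    [[0, 0, -0.8], 0, 0],
    [[0, 0, -0.8], 0, 0],
    [[0, 0, -0.8], 0, 0],
    [[0, 0, 0], 0, 0],
    [[0, 0, 0], 0, 0],
    [[0, 0, 0], 0, 0],
  ],
)

```text
t: 15.75
position: [0.4448, 0.0283, 0.2678]
orientation: [0.911, 0.413, -0.001, -0.0]
wrist_force: [0.4, 0.9, 0.3]
gripper_width: 0.0
grasp_force: 0.0
```

```bash
python3 - <<'E'
from h import *
p,T=shot('wrist')
find('bell_top',p,T)
p,T=shot('top');save(p,'t3.png')
find('timer',p,T)
E
```

```text
bell_top 0.62 [0.4469 0.0309 0.0571] px 326 221
timer 0.56 [0.5935 0.29   0.0669] px 223 195
```

View pics/t3.png

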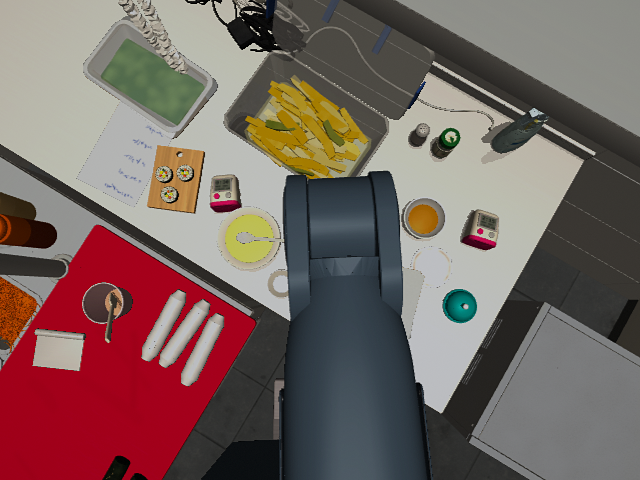

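The timer at (226,193), the board and the other timer at (482,230) are all where they started, and the arm is clear of everything. I'll hand in the job.

```bash
python3 -c "from plant import ctrl; print(ctrl.close_job())"
```

```text
the job is handed in; nothing more can be done
None
```

I pressed stop and then clear on the timer by the board (about 6–7 N each) and tapped the chrome bell's button (about 8 N). I moved nothing, left the other timer alone and handed the job in at about 16 s; that each press registered is judged from contact force, as I didn't check the display or hear the bell.

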